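Nest the tumblers into one covered stack

ROBOT

A 6-joint arm with a two-finger parallel gripper is mounted at the origin on the work surface. World frame = base frame: x ahead of the robot, y to its left, z up, the work surface at z = 0. Lengths are in mm, angles in degrees, forces in N, time in s.
With the tool pointing down it reaches from about 350 to 850 mm from the base axis. Payload 8.1 kg.
Tool frame: the origin (TCP) lies on the centre line of the jaws, within the pads' length; the fingertips stand 19 mm ahead of it and the grasp point (between the pads) is the TCP (r.tip_reach is the z of the fingertips in the tool frame, in mm); z points along the fingers, y is the line along which they close (so a half turn about z gives the same grasp; the last joint's range is limited). The gripper opens to 85 mm and grips with 20 to 120 N. Pads are 22 mm wide; open, the fingers measure 114 mm over their backs; the gripper's body (76 mm by 85 mm) begins 54 mm behind the grasp point. The pads swing forward as they close: fully open they stand 13 mm farther back than shut.
Start: joints at [-68.835, 7.471, 85.268, -0, 87.261, -4.893], TCP at [263.589, -539.005, 250.292] pointing down, gripper open.
Joint ranges: [-169.43, 169.43], [-51.17, 129.36], [1.28, 143.12], [-76.62, 256.62], [0, 156.53], [-152.29, 152.29]. Speed limits (degrees/s): [136.94, 136.94, 159.86, 180, 180, 180].

INTERFACE

Orientations are given as [roll, pitch, yaw] about the fixed x, y, z axes, in that order (R = Rz(yaw) Ry(pitch) Rx(roll)).
In Python, from bench import r gives the robot as it stands. The module is installed in compiled form; this text tells all that it offers.
- The arm moves only by the shell command python3 -m handwheel 'ROWS' [FORCE]. ROWS is JSON, a list of rows, each a list of 7 numbers: the shift along the tool's x, y, z in m, then the turn, a rotation vector about the tool's x, y, z in degrees, then the finger opening in m, from 0 to 0.0854. In form: [[tx, ty, tz, ax, ay, az, claw], ...]. A call has 1 to 8 rows; each row shifts and turns the commanded pose from where the row before left it, along the tool's axes as they then stand; what a row does not reach is not made up. A row lasts 1/12 s, in which the tool goes at most 41.7 mm and 7.16 degrees, less where a joint would pass 70% of its speed; a pose out of reach is approached as far as the arm can. A call with a gripper value outside its range is refused whole. The fingers move at their own pace and stop on an object; FORCE is the grip in N (left out, the last holds). Time passes only in rows, so rows that do not move let the fingers close. It gives the time, the measured TCP pose, the force, the opening and the grip force at its end, in the units of the state.
- r.sense(): the state, without advancing time (a new reading comes with each control period).
- r.snapshot(name): name is "side" or "top"; returns (picture, depth): 420x560x3 uint8, blue, green, red; 420x560 float32, mm along the optical axis (not along the pixel's ray), 0 where there is no reading.
- r.calibration(name): a dict with "vfov" (degrees; the focal length in pixels is half the picture's height over the tangent of half this angle, whatever the lens; pixels are square), "cx", "cy" (the principal point, pixels), "dist" ([k1, k2, p1, p2, k3] as OpenCV has them; the pictures are not rectified), "rvec" (rotation vector, rad) and "tvec" (3), from world to camera coordinates, as OpenCV has them. Camera axes: x right, y down, z forward; pixel columns grow to the right and rows downward; lengths in mm; the calibration is good to about 2 mm. A picture is of the moment at which its call begins. calibration takes no time and is no camera call.
- r.hand_in(): hands the job in; it is judged then, once.
The state is a dict: "time": time; "joint_pos": joint angles; "qd": joint speeds; "joint_efforts": joint torques, N m; "tool_pos": TCP position; "tcp_rot": TCP orientation; "ft_force": force on the tool from outside, world axes, zero at the start; "wrist_torque": the same for the moment, N m; "finger_gap": finger opening in mm; "grip_force": force on a finger pad.
Only numpy, scipy, OpenCV 4.12 (cv2) and the standard library are available. Lean on these libraries where they do the work, as an engineer would, in place of code of your own. Each camera call takes 0.05 s, during which the arm holds its last target. There are 200 camera calls.

TASK

Gather the three red tumblers into one neat covered stack on the round black mat: take the lid off the tumbler standing on the mat and set it down on the bench, nest the other two tumblers (the free-standing one and the one leaning in the draining rack) fully down into it in either order, then put the lid squarely back on the top one. Keep the bottom tumbler on its mat and leave the jar, the bottle and the bowl alone.

Things in the scene. Friction and masses are not known exactly. Their poses are not given: they have to be found in the camera images.
- covered: Red plastic tumbler that stands upright on the mat with the lid on; the bottom of the stack. Origin: centre of its underside; z up its axis. All three alike, 0.12 kg: 110 mm tall, outer diameter 38 mm at the foot, widening evenly to 56 mm at 78 mm, then a straight 66 mm collar from 82 mm to the rim; wall 2.2 mm. Raised inner floor 36 mm above the underside: nested tumblers sit 36 mm apart.
- standing: Red plastic tumbler that stands upright and open on the bench, not on the mat. Origin and shape as covered.
- leaning: Red plastic tumbler that leans in the draining rack, its axis about 30 degrees from vertical, mouth up and towards the rack's -x side. Origin and shape as covered, z runs along its tilted axis from foot to mouth.
- lid: White lid with black knob, 0.06 kg. Origin: centre of the plug's underside, z up. Plug 55 mm diameter, 0 to 10 mm high, goes into a tumbler's mouth (61 mm); disc 74 mm diameter, 10 to 14 mm, rests on the rim (origin then 100 mm above that tumbler's underside); knob 22 mm diameter, 14 to 50 mm. On the bench it stands flat on its plug.
- mat: Round black rubber mat, 130 mm diameter, 4 mm thick, fixed to the bench. Origin at its centre on the bench.
- rack: Grey draining rack with steel rails, fixed. Slab 140 (x) by 90 (y) by 10 mm; origin: its centre on the bench. A sloping plate carries the tumbler's foot 35 mm to +x, 36 mm up; two 8 mm rails 28 mm apart support its lower (-x) side for 74 mm of its length. The tumbler's collar and its y sides are free. The rack is under 80 mm tall.
- jar: Amber jar with yellow lid, 72 mm diameter, 110 mm tall: a bystander, not to be disturbed. Origin at the centre of its underside, z up.
- bottle: Yellow bottle with red cap, 60 mm diameter, 170 mm tall: a bystander, not to be disturbed. Origin at the centre of its underside, z up.
- bowl: Steel bowl, 120 mm diameter at the rim, 55 mm tall: a bystander, not to be disturbed. Origin at the centre of its underside, z up.
There are look-alikes about, which are no part of the job. Leave any green or turquoise look-alike of the standing alone.

How it is judged (in metres and radians):
On the way, in this order (a step that is already met when the one before it is completed fails the run):
1. the lid is off the tumbler and down on the bench (horizontal distance between lid and covered above 0.075 m and height (world z) of lid below 0.06 m), for 0.2 s.
2. one of the other tumblers is nested fully into the one on the mat (((z of standing in the frame of covered between 0.03 and 0.042 m and horizontal distance between standing and covered below 0.007 m and angle between standing's own z axis and vertical below 0.1 rad) or (z of leaning in the frame of covered between 0.03 and 0.042 m and horizontal distance between leaning and covered below 0.007 m and angle between leaning's own z axis and vertical below 0.1 rad))), for 0.2 s.
3. the last tumbler is nested fully into that one ((((z of standing in the frame of covered between 0.03 and 0.042 m and horizontal distance between standing and covered below 0.007 m and angle between standing's own z axis and vertical below 0.1 rad) and (z of leaning in the frame of standing between 0.03 and 0.042 m and horizontal distance between leaning and standing below 0.007 m and angle between leaning's own z axis and vertical below 0.1 rad)) or ((z of leaning in the frame of covered between 0.03 and 0.042 m and horizontal distance between leaning and covered below 0.007 m and angle between leaning's own z axis and vertical below 0.1 rad) and (z of standing in the frame of leaning between 0.03 and 0.042 m and horizontal distance between standing and leaning below 0.007 m and angle between standing's own z axis and vertical below 0.1 rad)))), for 0.2 s.
4. the lid sits on the top tumbler ((((z of standing in the frame of covered between 0.03 and 0.042 m and horizontal distance between standing and covered below 0.007 m and angle between standing's own z axis and vertical below 0.1 rad) and (z of leaning in the frame of standing between 0.03 and 0.042 m and horizontal distance between leaning and standing below 0.007 m and angle between leaning's own z axis and vertical below 0.1 rad) and (z of lid in the frame of leaning between 0.095 and 0.105 m and horizontal distance between lid and leaning below 0.008 m and angle between lid's own z axis and vertical below 0.1 rad)) or ((z of leaning in the frame of covered between 0.03 and 0.042 m and horizontal distance between leaning and covered below 0.007 m and angle between leaning's own z axis and vertical below 0.1 rad) and (z of standing in the frame of leaning between 0.03 and 0.042 m and horizontal distance between standing and leaning below 0.007 m and angle between standing's own z axis and vertical below 0.1 rad) and (z of lid in the frame of standing between 0.095 and 0.105 m and horizontal distance between lid and standing below 0.008 m and angle between lid's own z axis and vertical below 0.1 rad)))), for 0.2 s.
At the end, for the whole second after the job is handed in: Bottom tumbler upright on the mat (within 40 mm of its centre, not lifted 5 mm); the other two nested in it, either order, each 30-42 mm above the one below and within 7 mm of its axis; lid 95-105 mm up the top one, within 8 mm; every tilt under 0.1 rad; all at rest (horizontal distance between covered and mat below 0.04 m and angle between covered's own z axis and vertical below 0.1 rad and height (world z) of covered below 0.009 m and linear speed of each of standing, leaning, covered, lid below 0.03 m/s and (((z of standing in the frame of covered between 0.03 and 0.042 m and horizontal distance between standing and covered below 0.007 m and angle between standing's own z axis and vertical below 0.1 rad) and (z of leaning in the frame of standing between 0.03 and 0.042 m and horizontal distance between leaning and standing below 0.007 m and angle between leaning's own z axis and vertical below 0.1 rad) and (z of lid in the frame of leaning between 0.095 and 0.105 m and horizontal distance between lid and leaning below 0.008 m and angle between lid's own z axis and vertical below 0.1 rad)) or ((z of leaning in the frame of covered between 0.03 and 0.042 m and horizontal distance between leaning and covered below 0.007 m and angle between leaning's own z axis and vertical below 0.1 rad) and (z of standing in the frame of leaning between 0.03 and 0.042 m and horizontal distance between standing and leaning below 0.007 m and angle between standing's own z axis and vertical below 0.1 rad) and (z of lid in the frame of standing between 0.095 and 0.105 m and horizontal distance between lid and standing below 0.008 m and angle between lid's own z axis and vertical below 0.1 rad)))); the robot touches nothing.
It fails at once if the jar is knocked over or shifted by more than 40 mm (distance of jar from where it was at the start of the episode above 0.04 m or angle between jar's own z axis and vertical above 0.35 rad).
It fails at once if the bottle is knocked over or shifted by more than 40 mm (distance of bottle from where it was at the start of the episode above 0.04 m or angle between bottle's own z axis and vertical above 0.35 rad).
It fails at once if the bowl is knocked over or shifted by more than 40 mm (distance of bowl from where it was at the start of the episode above 0.04 m or angle between bowl's own z axis and vertical above 0.35 rad).
It also fails if it takes over 72 s, if anything falls off the work surface, if the arm or the gripper's body presses on something with over 40 N, if the wrist force passes 120 N, or if a joint passes its speed limit or range.

## Working session

There is one attempt and no reset: what is moved stays moved. The work goes in short steps, Python scripts to look and compute and a shell command to move; the robot and the scene stay as the last step left them, time stands still between calls to the robot, and variables do not carry over. Pictures are saved under pics/ and viewed, at most 10 in all, crops included, and the job is handed in when it is done.

```bash
mkdir -p pics; cat > h.py <<'E'
import numpy as np,cv2
from bench import r
def cal(n):
    c=r.calibration(n);f=210/np.tan(np.radians(c['vfov']/2))
    K=np.array([[f,0,c['cx']],[0,f,c['cy']],[0,0,1.]])
    return K,np.array(c['dist'],float),cv2.Rodrigues(np.array(c['rvec'],float))[0],np.array(c['tvec'],float).reshape(3)
def cloud(n,dep):
    K,d,R,t=cal(n)
    v,u=np.mgrid[:420,:560]
    p=cv2.undistortPoints(np.stack([u,v],-1).reshape(-1,1,2).astype(float),K,d).reshape(420,560,2)
    P=np.dstack([p,np.ones((420,560))])*dep[...,None]
    W=(P-t)@R
    W[dep==0]=np.nan
    return W
E
python3 - <<'E'
from h import *
for n in('side','top'):
    im,d=r.snapshot(n);cv2.imwrite(f'pics/{n}0.png',im);np.save(f'{n}0.npy',cloud(n,d))
    K,_,R,t=cal(n);print(n,-R.T@t,R[2])
print(r.sense())
E
```

```text
side [ 517.49837823 -742.30658114  635.1409164 ] [ 0.09222676  0.80734314 -0.58283041]
top [ 414.93761106   50.61408339 1329.54126203] [ 0.13099439 -0.01144124 -0.99131709]
{'time': 0.1, 'joint_pos': array([-6.88364900e+01,  7.51048500e+00,  8.53244255e+01,  1.69337660e-03,
        8.72642665e+01, -4.89401044e+00]), 'qd': array([ 0.10460693, -0.11257421, -0.18652721,  0.04445128,  0.0457396 ,
        0.07017602]), 'joint_efforts': array([ 1.14591126e-03, -5.70950246e+01, -5.01942515e+01, -1.41330361e-04,
        8.14178435e-03, -7.45347643e-05]), 'tool_pos': array([ 263.40777769, -538.54625735,  249.33913776]), 'tcp_rot': array([-1.79901329e+02, -1.01461931e-02,  2.60574294e+01]), 'ft_force': array([0.07693908, 0.54140775, 0.01190074]), 'wrist_torque': array([ 0.03750396, -0.00950049,  0.01497451]), 'grip_force': 0.0, 'finger_gap': 85.26496890783467}
```

View pics/top0.png

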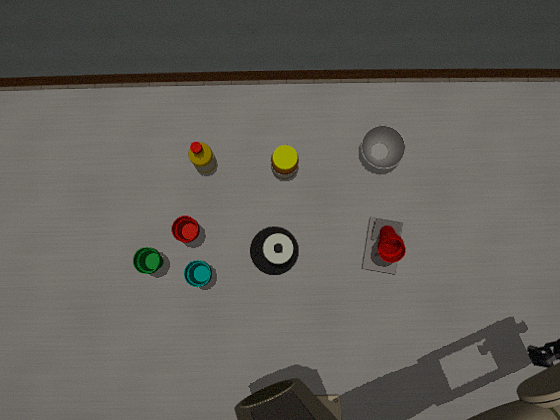

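View pics/side0.png

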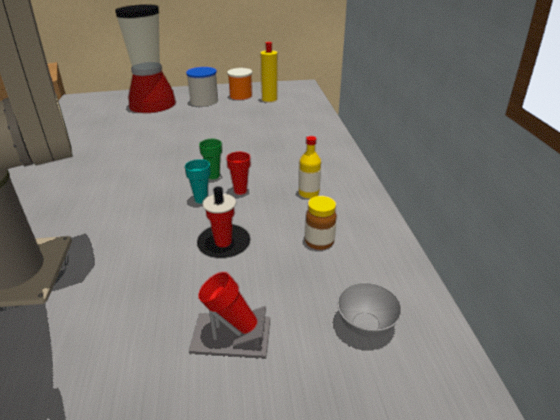

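Top view: lid/mat at about (278,248), standing red at (185,229), leaning at (388,243) with its mouth toward (393,248), jar (285,159), bottle (200,154), bowl (383,148), green (148,260), turquoise (198,273). The side view shows the same objects.

```bash
cat > m.py <<'E'
from h import *
from scipy.optimize import least_squares
def fitc(p,rad=None):
    f=lambda q:np.hypot(p[:,0]-q[0],p[:,1]-q[1])-(rad or q[2])
    s=least_squares(f,[*p[:,:2].mean(0),rad or 30],loss='soft_l1',f_scale=1.5);return s.x.round(1),len(p)
E
python3 - <<'E'
from m import *
for n in('top','side'):
    W=np.load(f'{n}0.npy');im=cv2.imread(f'pics/{n}0.png').astype(int)
    B,G,Rr=im[...,0],im[...,1],im[...,2]
    red=(Rr>90)&(G<60)&(B<60)
    def box(x0,x1,y0,y1,z0,z1,m=True):
        return W[(W[...,0]>x0)&(W[...,0]<x1)&(W[...,1]>y0)&(W[...,1]<y1)&(W[...,2]>z0)&(W[...,2]<z1)&m]
    P=W[red&(W[...,2]>15)];P=P[(P[:,2]<200)]
    print(n,'clusters')
    _,lab=cv2.connectedComponents((red&(W[...,2]>10)).astype(np.uint8))
    for k in range(1,lab.max()+1):
        q=W[lab==k]
        if len(q)<30: continue
        print(k,len(q),np.nanmedian(q,0).round(),np.nanmin(q,0).round(),np.nanmax(q,0).round())
    if n=='top':
        for u,v in((278,240),(278,248),(185,229),(185,217),(383,148),(285,159),(260,235),(148,260),(198,273),(200,154),(368,225),(300,120)):print((u,v),W[v,u].round())
    white=(im.min(-1)>120)
    q=box(350,560,-60,120,108,130,white); print('lid',fitc(q,37 if n=='top' else None) if len(q)>5 else 0,np.median(q[:,2]) if len(q) else 0)
E
```

```text
top clusters
1 94 [724. 237. 171.] [711. 225. 162.] [737. 250. 178.]
3 326 [535. 275.  40.] [504. 241.  29.] [566. 302. 116.]
5 530 [ 477. -235.   97.] [ 441. -273.   11.] [ 539. -197.  151.]
(278, 240) [501.  44. 119.]
(278, 248) [480.  44. 156.]
(185, 229) [540. 284.  43.]
(185, 217) [566. 276.  85.]
(383, 148) [ 755. -250.    6.]
(285, 159) [704.  22. 112.]
(260, 235) [524.  91.   3.]
(148, 260) [462. 382.  35.]
(198, 273) [426. 252.  34.]
(200, 154) [715. 231. 136.]
(368, 225) [ 544. -200.    1.]
(300, 120) [840. -25.   1.]
lid (array([485.8,  41.8,  37. ]), 603) 119.04655252517588
side clusters
1 53 [701. 990. 226.] [691. 977. 205.] [ 712. 1003.  239.]
3 1203 [220. 949.  73.] [136. 914.  10.] [ 297. 1028.  142.]
6 30 [ 540. 1035.   67.] [ 535. 1018.   39.] [ 552. 1046.   93.]
7 53 [ 618. 1024.   57.] [ 605. 1011.   12.] [ 625. 1040.   93.]
20 69 [726. 227. 166.] [716. 219. 156.] [738. 243. 172.]
21 695 [537. 253.  85.] [507. 237.  10.] [568. 309. 112.]
22 629 [485.  22.  69.] [454.   9.  10.] [514.  37. 112.]
27 39 [708. -12.  75.] [693. -16.  66.] [720.  -5.  80.]
31 1898 [ 494. -253.  106.] [ 446. -266.   31.] [ 540. -198.  148.]
lid (array([484.3,  44.5,  27.5]), 370) 117.44048704628057
```

```bash
cat >> m.py <<'E'
PR=np.array([(0,0),(19,0),(28,78),(33,82),(33,110),(30.8,110),(30.8,83),(25.8,79),(21,36),(0,36.]])if 0 else np.array([(0,0),(19,0),(28,78),(33,82),(33,110),(30.8,110),(30.8,83),(25.8,79),(21,36),(0,36.)])
def dist(rz):
    a,b=PR[:-1],PR[1:];e=b-a
    t=np.clip(((rz[:,None]-a)*e).sum(-1)/(e*e).sum(-1),0,1)
    return np.linalg.norm(rz[:,None]-a-t[...,None]*e,axis=-1).min(1)
def local(P,o,ax):
    ax=ax/np.linalg.norm(ax);d=P-o;z=d@ax
    return np.c_[np.linalg.norm(d-z[:,None]*ax,axis=1),z]
def fit_up(P,x0,z=0.):
    s=least_squares(lambda q:dist(local(P,np.array([q[0],q[1],z]),np.array([0,0,1.]))),x0,loss='soft_l1',f_scale=2);return s.x.round(1),round(float(np.median(abs(s.fun))),2)
def fit_ax(P,x0):
    s=least_squares(lambda q:dist(local(P,q[:3],np.array([q[3],q[4],1]))),x0,loss='soft_l1',f_scale=2);return s.x.round(3),round(float(np.median(abs(s.fun))),2)
def reds(n,im,W,x0,x1,y0,y1,z0,z1):
    im=im.astype(int);m=(im[...,2]>60)&(im[...,1]<45)&(im[...,0]<45)&(im[...,2]>2.5*im[...,1])
    return W[m&(W[...,0]>x0)&(W[...,0]<x1)&(W[...,1]>y0)&(W[...,1]<y1)&(W[...,2]>z0)&(W[...,2]<z1)]
E
sed -i 's/^PR=.*if 0 else /PR=/' m.py
python3 - <<'E'
from m import *
L=[];S=[]
for n in('top','side'):
    W=np.load(f'{n}0.npy');im=cv2.imread(f'pics/{n}0.png')
    s=reds(n,im,W,490,585,225,325,8,125);l=reds(n,im,W,400,570,-300,-160,20,170);c=reds(n,im,W,440,530,-10,90,8,125)
    S.append(s);L.append(l)
    print(n,len(s),len(l),fit_up(s,[535,273]),'cov',fit_up(c,[485,43],4.) if len(c)>60 else len(c))
    print(fit_ax(l,[515,-225,40,-.55,0]))
print(fit_up(np.vstack(S),[535,273]));a=fit_ax(np.vstack(L),[515,-225,40,-.55,0]);print(a)
q=a[0];print(np.degrees(np.arctan(np.hypot(q[3],q[4]))),np.degrees(np.arctan2(q[4],q[3])))
W=np.load('top0.npy')
# rack slab corners & bystanders
m=(W[...,2]>5)&(W[...,2]<14)&(W[...,0]>400)&(W[...,0]<600)&(W[...,1]>-310)&(W[...,1]<-150)
print('rack',cv2.minAreaRect(W[m][:,:2].astype(np.float32)))
E
```

```text
top 441 695 (array([535.3, 271.3]), 0.94) cov 0
(array([ 5.23682e+02, -2.39236e+02,  3.84000e+01, -5.67000e-01,
        1.11000e-01]), 0.65)
side 670 1850 (array([537.1, 272.6]), 0.75) cov (array([484. ,  44.6]), 0.66)
(array([ 5.26258e+02, -2.40396e+02,  3.71220e+01, -5.65000e-01,
        1.07000e-01]), 0.52)
(array([536.3, 272.4]), 0.83)
(array([ 5.25519e+02, -2.40604e+02,  3.82370e+01, -5.71000e-01,
        1.12000e-01]), 0.58)
30.194293532906443 168.90248771034754
rack ((500.0226135253906, -230.08819580078125), (199.80575561523438, 159.65603637695312), 0.11458569020032883)
```

```bash
python3 -m handwheel '[[0,0,0,0,0,6.5,0.085],[0,0,0,0,0,6.5,0.085],[0,0,0,0,0,6.5,0.085],[0,0,0,0,0,6.5,0.085],[0.014,-0.036,0,0,0,0,0.085],[0.014,-0.036,0,0,0,0,0.085],[0.014,-0.036,0,0,0,0,0.085],[0.014,-0.036,0,0,0,0,0.085]]' 40
python3 -m handwheel '[[0.014,-0.036,0,0,0,0,0.06],[0.014,-0.036,0,0,0,0,0.06],[0.014,-0.036,0,0,0,0,0.06],[0.014,-0.036,0,0,0,0,0.06],[0.014,-0.036,0,0,0,0,0.06],[0.014,-0.036,0,0,0,0,0.06],[0.014,-0.036,0,0,0,0,0.06],[0.014,-0.036,0,0,0,0,0.06]]'
python3 -m handwheel '[[0.014,-0.036,0,0,0,0,0.06],[0.014,-0.036,0,0,0,0,0.06],[0.014,-0.036,0,0,0,0,0.06],[0.014,-0.036,0,0,0,0,0.06],[0,0,0,0,0,0,0.06],[0,0,0,0,0,0,0.06]]'
```

```text
time: 0.77
tool_pos: [319.4, -393.2, 249.5]
tcp_rot: [-179.9, 0.0, 0.0]
ft_force: [0.6, -0.9, 0.3]
finger_gap: 84.9
grip_force: 0.0
time: 1.43
tool_pos: [431.2, -104.9, 250.1]
tcp_rot: [180.0, 0.0, 0.0]
ft_force: [1.2, -0.1, -0.5]
finger_gap: 60.0
grip_force: 0.0
time: 1.93
tool_pos: [486.9, 39.2, 249.7]
tcp_rot: [-180.0, 0.1, 0.3]
ft_force: [0.2, -0.7, 0.1]
finger_gap: 60.1
grip_force: 0.0
```

```bash
python3 -m handwheel '[[-0.002,-0.004,0.027,0,0,0,0.06],[0,0,0.027,0,0,0,0.06],[0,0,0.027,0,0,0,0.06],[0,0,0.026,0,0,0,0.06],[0,0,0,0,0,0,0.06],[0,0,0,0,0,0,0.01],[0,0,0,0,0,0,0.01],[0,0,0,0,0,0,0.01]]' 40
python3 -m handwheel '[[0,0,0,0,0,0,0.01],[0,0,0,0,0,0,0.01],[0,0,0,0,0,0,0.01],[0,0,0,0,0,0,0.01]]'
python3 -m handwheel '[[0,0,-0.01,0,0,0,0.01],[0,0,-0.02,0,0,0,0.01],[0,0,-0.02,0,0,0,0.01],[0,0,0,0,0,0,0.01],[0,0,0,0,0,0,0.01]]'
python3 - <<'E'
from h import *
im,d=r.snapshot('side');cv2.imwrite('pics/s1.png',cv2.resize(im[120:300,140:380],None,fx=3,fy=3))
E
```

```text
time: 2.6
tool_pos: [486.4, 40.7, 145.7]
tcp_rot: [180.0, -0.2, 0.0]
ft_force: [-0.3, 0.3, -0.0]
finger_gap: 24.4
grip_force: 0.1
time: 2.93
tool_pos: [486.6, 41.6, 145.7]
tcp_rot: [-180.0, -0.2, 0.1]
ft_force: [-0.0, 2.0, 8.1]
finger_gap: 20.9
grip_force: 39.4
time: 3.35
tool_pos: [486.2, 41.1, 195.4]
tcp_rot: [180.0, -0.2, 0.1]
ft_force: [-0.4, 0.5, -0.9]
finger_gap: 20.5
grip_force: 39.4
```

View pics/s1.png

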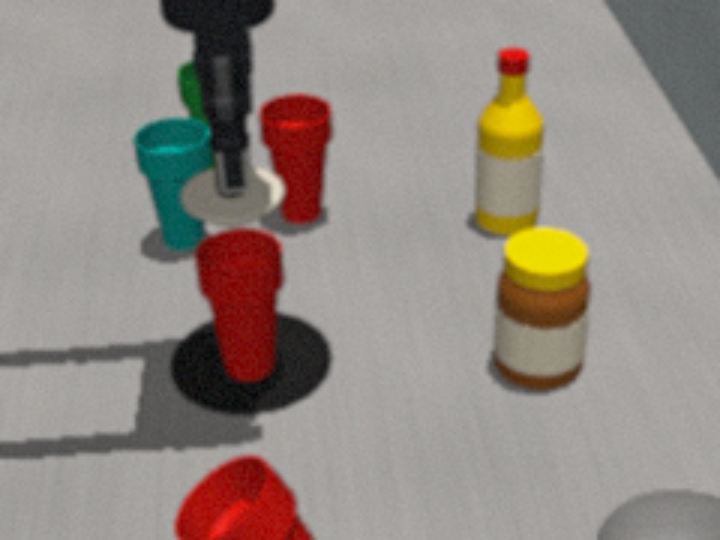

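The lid is lifted clean (at about 235,190 in the crop); the covered tumbler stays upright on the mat at (245,300). Now I set the lid down at about (430,-70).

```bash
python3 -m handwheel '[[-0.014,0.028,0,0,0,0,0.01],[-0.014,0.028,0,0,0,0,0.01],[-0.014,0.028,0,0,0,0,0.01],[-0.014,0.027,0,0,0,0,0.01],[0,0,0.03,0,0,0,0.01],[0,0,0.03,0,0,0,0.01],[0,0,0.03,0,0,0,0.01],[0,0,0.03,0,0,0,0.01]]'
python3 -m handwheel '[[0,0,0.02,0,0,0,0.01],[0,0,0.01,0,0,0,0.01],[0,0,0.004,0,0,0,0.01],[0,0,0.002,0,0,0,0.01],[0,0,0,0,0,0,0.01],[0,0,0,0,0,0,0.01]]'
```

```text
time: 4.07
tool_pos: [428.1, -70.0, 71.2]
tcp_rot: [-180.0, 0.1, 0.0]
ft_force: [-0.0, -0.4, -1.2]
finger_gap: 20.5
grip_force: 39.5
time: 4.57
tool_pos: [428.9, -69.5, 38.7]
tcp_rot: [-180.0, 0.1, 0.1]
ft_force: [-11.2, 3.9, 21.7]
finger_gap: 20.9
grip_force: 44.6
```

```bash
python3 -m handwheel '[[0,0,-0.002,0,0,0,0.05],[0,0,0,0,0,0,0.05],[0,0,0,0,0,0,0.05],[0,0,-0.04,0,0,0,0.05],[0,0,-0.04,0,0,0,0.05],[0,0,-0.04,0,0,0,0.085],[0,0,-0.04,0,0,0,0.085],[0,0,0,0,0,0,0.085]]'
python3 -m handwheel '[[0.012,-0.038,0,0,0,0,0.085],[0.012,-0.038,0,0,0,0,0.085],[0.012,-0.038,0,0,0,0,0.085],[0.012,-0.038,0,0,0,0,0.085],[0.012,-0.038,0,0,0,0,0.085],[0.012,-0.038,0,0,0,0,0.085],[0.012,-0.038,0,0,0,0,0.085],[0.012,-0.038,0,0,0,0,0.085]]'
python3 -m handwheel '[[0.012,-0.038,0,0,0,0,0.085],[0,0,0,0,0,0,0.085],[0,0,0,0,0,0,0.085]]'
python3 - <<'E'
from m import *
a,b=[],[]
for n in('top','side'):
    im,d=r.snapshot(n);W=cloud(n,d);cv2.imwrite(f'pics/{n}2.png',im);np.save(f'{n}2.npy',W)
    c=reds(n,im,W,435,535,-10,90,10,125);print(n,len(c),fit_up(c,[485,43],4.))
    m=(im.min(-1)>120)&(W[...,2]>5)&(W[...,2]<30)&(abs(W[...,0]-430)<60)&(abs(W[...,1]+70)<60);q=W[m];print('lid',fitc(q),np.median(q[:,2]))
E
```

```text
time: 5.23
tool_pos: [433.2, -71.0, 208.1]
tcp_rot: [179.8, -0.7, 0.1]
ft_force: [0.7, -0.6, 0.2]
finger_gap: 83.4
grip_force: 0.0
time: 5.9
tool_pos: [524.9, 236.3, 198.5]
tcp_rot: [180.0, 0.0, 0.1]
ft_force: [1.5, 0.1, 1.3]
finger_gap: 85.2
grip_force: 0.0
time: 6.15
tool_pos: [536.3, 274.1, 197.4]
tcp_rot: [179.9, 0.1, 0.2]
ft_force: [-0.0, 0.1, -1.2]
finger_gap: 85.2
grip_force: 0.0
top 538 (array([482.4,  44.7]), 0.98)
lid (array([422.7, -69.8,  27.3]), 535) 15.072950321329568
side 1016 (array([484.6,  44.2]), 0.67)
lid (array([423.8, -67.8,  27.8]), 482) 14.310426406078832
```

```bash
python3 -m handwheel '[[0,0.0015,0.03,0,0,0,0.085],[0,0,0.03,0,0,0,0.085],[0,0,0.02,0,0,0,0.085],[0,0,0.015,0,0,0,0.085],[0,0,0,0,0,0,0.085],[0,0,0,0,0,0,0.055],[0,0,0,0,0,0,0.055],[0,0,0,0,0,0,0.055]]' 40
python3 -m handwheel '[[0,0,0,0,0,0,0.055],[0,0,0,0,0,0,0.055],[0,0,0,0,0,0,0.055],[0,0,0,0,0,0,0.055]]'
python3 -m handwheel '[[0,0,-0.01,0,0,0,0.055],[0,0,-0.035,0,0,0,0.055],[0,0,-0.035,0,0,0,0.055],[0,0,-0.035,0,0,0,0.055],[0,0,-0.035,0,0,0,0.055],[0,0,0,0,0,0,0.055],[0,0,0,0,0,0,0.055]]'
python3 - <<'E'
from m import *
p=r.sense()['tool_pos'];print(p)
for n in('top','side'):
    im,d=r.snapshot(n);W=cloud(n,d)
    s=reds(n,im,W,490,585,225,325,100,300);print(n,len(s),fit_ax(s,[p[0],p[1],p[2]-100,0,0]))
cv2.imwrite('pics/s3.png',im[80:290,140:420])
E
```

```text
time: 6.92
tool_pos: [538.2, 270.8, 106.7]
tcp_rot: [-179.9, -0.2, 0.0]
ft_force: [0.7, 1.1, -1.1]
finger_gap: 64.6
grip_force: 44.2
time: 7.25
tool_pos: [538.0, 271.0, 106.2]
tcp_rot: [-180.0, -0.2, 0.1]
ft_force: [0.4, -1.4, 6.8]
finger_gap: 64.6
grip_force: 44.8
time: 7.83
tool_pos: [538.2, 271.5, 258.5]
tcp_rot: [-179.9, -0.3, 0.1]
ft_force: [0.5, -0.1, -1.6]
finger_gap: 64.5
grip_force: 44.9
[538.24779689 271.51163    258.53242984]
top 4 (array([ 5.16247e+02,  2.80454e+02,  1.74244e+02,  2.32000e-01,
       -1.55000e-01]), 0.26)
side 640 (array([ 5.38902e+02,  2.73971e+02,  1.54344e+02, -4.00000e-03,
       -4.30000e-02]), 0.69)
```

```bash
python3 -m handwheel '[[-0.0089,0.0379,0,0,0,0,0.055],[-0.0089,0.0379,0,0,0,0,0.055],[-0.0089,0.0379,0,0,0,0,0.055],[-0.0089,0.0379,0,0,0,0,0.055],[-0.0089,0.0379,0,0,0,0,0.055],[-0.0089,0.0379,0,0,0,0,0.055],[0,0,0,0,0,0,0.055],[0,0,0,0,0,0,0.055]]'
python3 - <<'E'
from m import *
p=r.sense()['tool_pos'];print(p)
for n in('top','side'):
    im,d=r.snapshot(n);W=cloud(n,d)
    s=reds(n,im,W,435,535,-10,90,160,300);print(n,len(s),fit_ax(s,[p[0],p[1],p[2]-106,0,0]) if len(s)>50 else 0)
    c=reds(n,im,W,435,535,-10,90,10,112);print(n,len(c),fit_up(c,[485,43],4.) if len(c)>50 else 0)
E
```

```text
time: 8.6
tool_pos: [482.3, 41.4, 252.4]
tcp_rot: [-180.0, 0.2, -0.2]
ft_force: [0.2, -0.9, -1.1]
finger_gap: 64.5
grip_force: 45.2
[482.30240111  41.4386399  252.44703537]
top 0 0
top 0 0
side 883 (array([ 4.83276e+02,  4.64060e+01,  1.48786e+02,  5.00000e-03,
       -5.20000e-02]), 0.58)
side 952 (array([484.3,  44. ]), 0.71)
```

```bash
python3 -m handwheel '[[0.0018,-0.0025,0,0,0,0,0.055],[0,0,0.03,0,0,0,0.055],[0,0,0.03,0,0,0,0.055],[0,0,0.02,0,0,0,0.055],[0,0,0.01,0,0,0,0.055],[0,0,0.005,0,0,0,0.055],[0,0,0.003,0,0,0,0.055],[0,0,0,0,0,0,0.055]]'
python3 -m handwheel '[[0,0,0.002,0,0,0,0.055],[0,0,0.002,0,0,0,0.055],[0,0,0,0,0,0,0.055]]'
python3 - <<'E'
from m import *
p=r.sense()['tool_pos'];print(p)
im,d=r.snapshot('side');W=cloud('side',d)
s=reds(0,im,W,435,535,-10,90,118,200);print(len(s),fit_ax(s,[p[0],p[1],p[2]-106,0,0]))
c=reds(0,im,W,435,535,-10,90,10,112);print(len(c),fit_ax(c,[485,43,4,0,0]))
cv2.imwrite('pics/s4.png',cv2.resize(im[120:300,140:380],None,fx=3,fy=3))
E
```

```text
time: 9.37
tool_pos: [485.8, 46.3, 156.7]
tcp_rot: [180.0, -0.0, 0.1]
ft_force: [0.2, 0.1, -1.0]
finger_gap: 64.5
grip_force: 45.2
time: 9.62
tool_pos: [485.9, 45.8, 152.9]
tcp_rot: [-180.0, -0.1, 0.1]
ft_force: [-0.2, -0.0, 0.2]
finger_gap: 64.4
grip_force: 45.2
[485.88207189  45.79175547 152.931472  ]
405 (array([ 4.84626e+02,  4.62490e+01,  4.93090e+01,  1.80000e-02,
       -1.90000e-02]), 0.58)
685 (array([4.83359e+02, 4.65140e+01, 1.86600e+00, 1.70000e-02, 7.00000e-03]), 0.65)
```

View pics/s4.png

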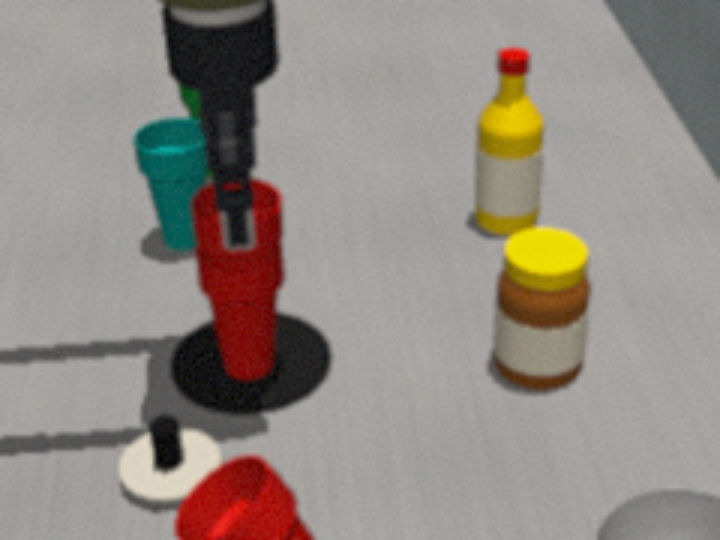

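The held tumbler sits coaxially in the covered one (crop about 238,240), about 7 mm short of full depth; the lid is flat on the bench at (168,465). I lower it until it touches.

```bash
python3 -m handwheel '[[0,0,0.004,0,0,0,0.055],[0,0,0.001,0,0,0,0.055],[0,0,0,0,0,0,0.055]]'
python3 -m handwheel '[[0,0,0.0015,0,0,0,0.055],[0,0,0.001,0,0,0,0.055],[0,0,0,0,0,0,0.055]]'
```

```text
time: 9.92
tool_pos: [485.3, 45.6, 147.0]
tcp_rot: [180.0, 0.0, 0.0]
ft_force: [-0.5, -1.2, -1.2]
finger_gap: 64.7
grip_force: 45.1
time: 10.17
tool_pos: [486.4, 45.3, 146.2]
tcp_rot: [179.9, -0.1, 0.1]
ft_force: [-1.7, -2.4, 8.0]
finger_gap: 64.6
grip_force: 45.8
```

```bash
python3 -m handwheel '[[0,0,0,0,0,0,0.085],[0,0,0,0,0,0,0.085],[0,0,0,0,0,0,0.085],[0,0,0,0,0,0,0.085],[0,0,-0.035,0,0,0,0.085],[0,0,-0.035,0,0,0,0.085],[0,0,-0.035,0,0,0,0.085],[0,0,0,0,0,0,0.085]]'
python3 -m handwheel '[[-0.0085,0.038,0,0,0,0,0.085],[-0.0085,0.038,0,0,0,0,0.085],[-0.0085,0.038,0,0,0,0,0.085],[-0.0085,0.038,0,0,0,0,0.085],[-0.0085,0.038,0,0,0,0,0.085],[-0.0085,0.038,0,0,0,0,0.085],[-0.0085,0.038,0,0,0,0,0.085],[0,0,0,0,0,0,0.085]]'
python3 -m handwheel '[[0,0,0,0,0,5.55,0.085],[0,0,0,0,0,5.55,0.085],[0,0,0,0,6.04,0,0.085],[0,0,0,0,6.04,0,0.085],[0,0,0,0,6.04,0,0.085],[0,0,0,0,6.04,0,0.085],[0,0,0,0,6.04,0,0.085],[0,0,0,0,0,0,0.085]]'
cat > w.py <<'E'
from m import *
from scipy.spatial.transform import Rotation as Ro
s=r.sense();p=s['tool_pos'];R=Ro.from_euler('xyz',s['tcp_rot'],degrees=True).as_matrix()
print(p.round(1),'tool xyz:\n',R.T.round(3))
E
python3 - <<'E'
from w import *
for n in('side',):
    im,d=r.snapshot(n);W=cloud(n,d)
    s=reds(n,im,W,435,535,-10,90,116,200);print(n,len(s),fit_up(s,[485,45],40.))
    cv2.imwrite('pics/s5.png',im)
    l=reds(n,im,W,400,570,-300,-160,20,170);f=fit_ax(l,[525,-240,38,-.57,.11])[0];print(len(l),f)
o=np.array([525.3,-240.2,37.9]);u=np.array([-.57,.111,1]);u/=np.linalg.norm(u)
for h in(180,102):
    print(h,(R.T@(o+h*u-p)).round(1),(R.T@-u).round(3))
E
```

```text
time: 10.83
tool_pos: [488.7, 45.9, 257.9]
tcp_rot: [-180.0, -0.7, 0.1]
ft_force: [1.2, -0.6, 1.3]
finger_gap: 85.2
grip_force: 0.0
time: 11.5
tool_pos: [424.2, -225.9, 249.5]
tcp_rot: [179.9, 0.0, -0.3]
ft_force: [-0.2, -0.5, -0.1]
finger_gap: 85.0
grip_force: 0.0
time: 12.17
tool_pos: [423.7, -218.3, 245.2]
tcp_rot: [-179.8, -30.2, -11.2]
ft_force: [-1.0, 1.0, -1.0]
finger_gap: 84.8
grip_force: 0.0
[ 423.7 -218.3  245.2] tool xyz:
 [[ 0.848 -0.168  0.504]
 [-0.193 -0.981 -0.003]
 [ 0.495 -0.095 -0.864]]
side 634 (array([485.3,  46.6]), 0.63)
1840 [ 5.26483e+02 -2.40305e+02  3.68810e+01 -5.67000e-01  1.02000e-01]
180 [-14.3   2.2  51.4] [-0.002  0.002  1.   ]
102 [-14.4   2.3 129.4] [-0.002  0.002  1.   ]
```

View pics/s5.png

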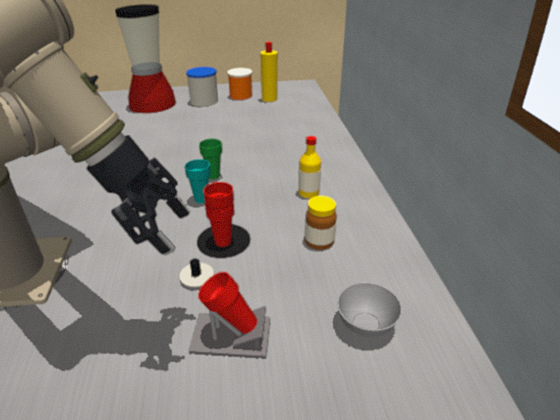

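The first tumbler is nested at (220,215) and the hand is tilted along the leaning tumbler's axis (mouth at about 218,290). Next I approach it and grip.

```bash
python3 -m handwheel '[[-0.014,0.002,0.02,0,0,0,0.085],[0,0,0.03,0,0,0,0.085],[0,0,0,0,0,0,0.085],[0,0,0,0,0,0,0.085]]'
python3 - <<'E'
from w import *
o=np.array([525.3,-240.2,37.9]);u=np.array([-.57,.111,1]);u/=np.linalg.norm(u)
print((R.T@(o+102*u-p)).round(1))
E
```

```text
time: 12.55
tool_pos: [438.8, -224.1, 198.5]
tcp_rot: [-179.9, -29.9, -11.0]
ft_force: [-0.7, 0.2, 0.1]
finger_gap: 84.8
grip_force: 0.0
[ 438.8 -224.1  198.5] tool xyz:
 [[ 0.851 -0.166  0.499]
 [-0.19  -0.982 -0.002]
 [ 0.49  -0.093 -0.867]]
[-4.3 -0.5 81.1]
```

```bash
python3 -m handwheel '[[-0.003,0,0.03,0,0,0,0.085],[0,0,0.025,0,0,0,0.085],[0,0,0.015,0,0,0,0.085],[0,0,0.01,0,0,0,0.085],[0,0,0,0,0,0,0.085],[0,0,0,0,0,0,0.085]]'
python3 - <<'E'
from w import *
o=np.array([525.3,-240.2,37.9]);u=np.array([-.57,.111,1]);u/=np.linalg.norm(u)
print((R.T@(o+102*u-p)).round(1))
E
python3 -m handwheel '[[0,0,0,0,0,0,0.055],[0,0,0,0,0,0,0.055],[0,0,0,0,0,0,0.055],[0,0,0,0,0,0,0.055],[0,0,0,0,0,0,0.055],[0,0,0,0,0,0,0.055],[0,0,0,0,0,0,0.055]]' 45
```

```text
time: 13.05
tool_pos: [476.4, -232.1, 130.2]
tcp_rot: [-180.0, -30.2, -11.0]
ft_force: [-0.6, -0.3, -0.3]
finger_gap: 84.9
grip_force: 0.0
[ 476.4 -232.1  130.2] tool xyz:
 [[ 0.849 -0.165  0.503]
 [-0.19  -0.982 -0.   ]
 [ 0.493 -0.096 -0.865]]
[-3.5 -1.4  2.6]
time: 13.63
tool_pos: [476.3, -232.5, 131.3]
tcp_rot: [179.9, -30.4, -11.0]
ft_force: [-2.7, 2.7, 6.1]
finger_gap: 64.5
grip_force: 48.5
```

```bash
python3 -m handwheel '[[0,0,-0.01,0,0,0,0.055],[0,0,-0.025,0,0,0,0.055],[0,0,-0.035,0,0,0,0.055],[0,0,-0.035,0,0,0,0.055],[0,0,-0.035,0,0,0,0.055],[0,0,0,0,0,0,0.055]]'
python3 -m handwheel '[[0,0,0,0,-6.04,0,0.055],[0,0,0,0,-6.04,0,0.055],[0,0,0,0,-6.04,0,0.055],[0,0,0,0,-6.04,0,0.055],[0,0,0,0,-6.04,0,0.055],[0,0,0,0,0,-5.55,0.055],[0,0,0,0,0,-5.55,0.055],[0,0,0,0,0,0,0.055]]'
python3 - <<'E'
from w import *
for n in('top','side'):
    im,d=r.snapshot(n);W=cloud(n,d)
    l=reds(n,im,W,p[0]-60,p[0]+60,p[1]-60,p[1]+60,50,320);print(n,len(l),fit_ax(l,[p[0],p[1],p[2]-104,0,0]) if len(l)>60 else 0)
    s=reds(n,im,W,435,535,-10,90,118,200);print(n,len(s),fit_up(s,[485,45],40.))
E
```

```text
time: 14.13
tool_pos: [406.5, -220.2, 259.3]
tcp_rot: [179.5, -30.8, -10.8]
ft_force: [1.0, -1.2, 0.0]
finger_gap: 64.0
grip_force: 51.1
time: 14.8
tool_pos: [406.7, -218.5, 249.8]
tcp_rot: [-180.0, 0.0, 0.3]
ft_force: [0.0, 0.9, -1.1]
finger_gap: 64.1
grip_force: 51.0
[ 406.7 -218.5  249.8] tool xyz:
 [[ 1.     0.006 -0.001]
 [ 0.006 -1.    -0.   ]
 [-0.001  0.    -1.   ]]
top 55 0
top 268 (array([482.9,  47.8]), 0.72)
side 1497 (array([ 4.02179e+02, -2.16781e+02,  1.45298e+02,  1.10000e-02,
       -1.90000e-02]), 0.5)
side 614 (array([485.1,  46.6]), 0.62)
```

```bash
python3 -m handwheel '[[0,0,-0.025,0,0,0,0.055],[0,0,-0.025,0,0,0,0.055],[0.0118,-0.0378,0,0,0,0,0.055],[0.0118,-0.0378,0,0,0,0,0.055],[0.0118,-0.0378,0,0,0,0,0.055],[0.0118,-0.0378,0,0,0,0,0.055],[0.0118,-0.0378,0,0,0,0,0.055],[0.0118,-0.0378,0,0,0,0,0.055]]'
python3 -m handwheel '[[0.0118,-0.0378,0,0,0,0,0.055],[0,0,0,0,0,0,0.055],[0,0,0,0,0,0,0.055],[0,0,0,0,0,0,0.055]]'
python3 - <<'E'
from w import *
for n in('side',):
    im,d=r.snapshot(n);W=cloud(n,d)
    l=reds(n,im,W,p[0]-60,p[0]+60,p[1]-60,p[1]+60,170,350);print(n,len(l),fit_ax(l,[p[0],p[1],p[2]-104,0,0]) if len(l)>60 else 0)
    s=reds(n,im,W,435,535,-10,90,118,152);print(n,len(s),fit_up(s,[485,45],40.))
E
```

```text
time: 15.57
tool_pos: [477.0, 10.0, 301.1]
tcp_rot: [180.0, -0.2, -0.2]
ft_force: [1.0, 0.1, -1.6]
finger_gap: 64.2
grip_force: 51.0
time: 15.9
tool_pos: [488.5, 46.1, 300.4]
tcp_rot: [180.0, -0.1, -0.0]
ft_force: [0.2, -0.2, -0.9]
finger_gap: 64.0
grip_force: 51.1
[488.5  46.1 300.4] tool xyz:
 [[ 1.    -0.     0.001]
 [-0.    -1.     0.001]
 [ 0.001 -0.001 -1.   ]]
side 1055 (array([ 4.85540e+02,  4.74660e+01,  1.94009e+02,  3.00000e-03,
       -2.20000e-02]), 0.57)
side 619 (array([485.2,  46.6]), 0.59)
```

```bash
python3 -m handwheel '[[0,0,0.03,0,0,0,0.055],[0,0,0.03,0,0,0,0.055],[0,0,0.025,0,0,0,0.055],[0,0,0.015,0,0,0,0.055],[0,0,0.008,0,0,0,0.055],[0,0,0.003,0,0,0,0.055],[0,0,0,0,0,0,0.055]]'
python3 -m handwheel '[[0,0,0.002,0,0,0,0.055],[0,0,0.001,0,0,0,0.055],[0,0,0,0,0,0,0.055]]'
python3 - <<'E'
from w import *
for n in('side',):
    im,d=r.snapshot(n);W=cloud(n,d)
    l=reds(n,im,W,435,535,-10,100,154,220);print(n,len(l),fit_ax(l,[p[0],p[1],p[2]-104,0,0]))
E
```

```text
time: 16.53
tool_pos: [488.7, 45.3, 189.1]
tcp_rot: [180.0, -0.0, -0.1]
ft_force: [0.6, -0.2, -0.9]
finger_gap: 64.0
grip_force: 51.1
time: 16.78
tool_pos: [489.4, 46.2, 186.9]
tcp_rot: [180.0, -0.1, 0.0]
ft_force: [-0.1, 0.8, -0.8]
finger_gap: 64.1
grip_force: 51.1
[489.4  46.2 186.9] tool xyz:
 [[ 1.     0.001  0.002]
 [ 0.001 -1.     0.   ]
 [ 0.002 -0.    -1.   ]]
side 408 (array([ 4.89133e+02,  4.47700e+01,  8.09050e+01, -2.90000e-02,
        5.00000e-03]), 0.56)
```

```bash
python3 -m handwheel '[[0,0,0.003,0,0,0,0.055],[0,0,0.0015,0,0,0,0.055],[0,0,0,0,0,0,0.055]]'
python3 -m handwheel '[[0,0,0.0015,0,0,0,0.055],[0,0,0.001,0,0,0,0.055],[0,0,0,0,0,0,0.055]]'
```

```text
time: 17.08
tool_pos: [490.2, 46.2, 183.5]
tcp_rot: [180.0, -0.2, 0.1]
ft_force: [-0.7, -0.3, 9.8]
finger_gap: 64.3
grip_force: 52.2
time: 17.33
tool_pos: [491.7, 46.1, 183.4]
tcp_rot: [180.0, -0.5, 0.1]
ft_force: [-2.2, 0.2, 22.7]
finger_gap: 63.9
grip_force: 53.6
```

```bash
python3 -m handwheel '[[0,0,-0.001,0,0,0,0.085],[0,0,0,0,0,0,0.085],[0,0,0,0,0,0,0.085],[0,0,0,0,0,0,0.085],[0,0,-0.03,0,0,0,0.085],[0,0,-0.03,0,0,0,0.085],[0,0,-0.03,0,0,0,0.085],[0,0,0,0,0,0,0.085]]'
python3 -m handwheel '[[-0.008,0.0385,0,0,0,0,0.06],[-0.008,0.0385,0,0,0,0,0.06],[-0.016,0.039,0,0,0,0,0.06],[0,0,0.03,0,0,0,0.06],[0,0,0.03,0,0,0,0.06],[0,0,0,0,0,0,0.06],[0,0,0,0,0,0,0.06]]'
python3 - <<'E'
from w import *
for n in('side','top'):
    im,d=r.snapshot(n);W=cloud(n,d)
    l=reds(n,im,W,435,535,-10,100,154,220);print(n,len(l),fit_up(l,[485,46],76.),fit_ax(l,[485,46,76,0,0]))
    l=reds(n,im,W,435,535,-10,100,118,149);print(n,len(l),fit_up(l,[485,46],40.))
    l=reds(n,im,W,435,535,-10,100,10,112);print(n,len(l),fit_up(l,[485,46],4.))
    # lid: black knob and disc
    k=W[(im.max(-1)<60)&(W[...,2]>20)&(W[...,2]<47)&(abs(W[...,0]-427)<40)&(abs(W[...,1]+70)<40)];print('knob',fitc(k,11.) if len(k)>5 else 0)
    m=((im.min(-1)>110)&(W[...,2]>8)&(W[...,2]<25)&(abs(W[...,0]-427)<60)&(abs(W[...,1]+70)<60)).astype(np.uint8)
    h=W[m>0];e=cv2.minEnclosingCircle(h[:,:2].astype(np.float32));print('disc',e)
    cv2.imwrite(f'pics/{n}6.png',cv2.resize(im[120:300,140:380],None,fx=3,fy=3))
E
```

```text
time: 18.0
tool_pos: [491.3, 46.3, 276.4]
tcp_rot: [180.0, -0.5, 0.1]
ft_force: [-0.0, -0.3, 1.0]
finger_gap: 85.0
grip_force: 0.0
time: 18.58
tool_pos: [455.5, -69.0, 208.1]
tcp_rot: [-179.9, 0.3, 0.0]
ft_force: [0.6, -0.3, 1.7]
finger_gap: 59.9
grip_force: 0.0
[455.5 -69.  208.1] tool xyz:
 [[ 1.     0.001 -0.005]
 [ 0.001 -1.    -0.001]
 [-0.005  0.001 -1.   ]]
side 571 (array([486.3,  46. ]), 0.62) (array([ 4.8724e+02,  4.4952e+01,  7.6658e+01, -1.2000e-02,  1.2000e-02]), 0.65)
side 300 (array([485. ,  47.8]), 0.56)
side 669 (array([484.1,  46.6]), 0.62)
knob (array([425.5, -68.4,  11. ]), 90)
disc ((421.4077453613281, -100.0615234375), 16.64698028564453)
top 271 (array([484.1,  47.2]), 0.79) (array([4.8112e+02, 4.6396e+01, 7.9711e+01, 3.5000e-02, 7.0000e-03]), 0.51)
top 75 (array([479.3,  51.9]), 2.64)
top 83 (array([475.1,  71.7]), 6.88)
knob 0
disc ((0.0, 0.0), 0.0)
```

View pics/side6.png

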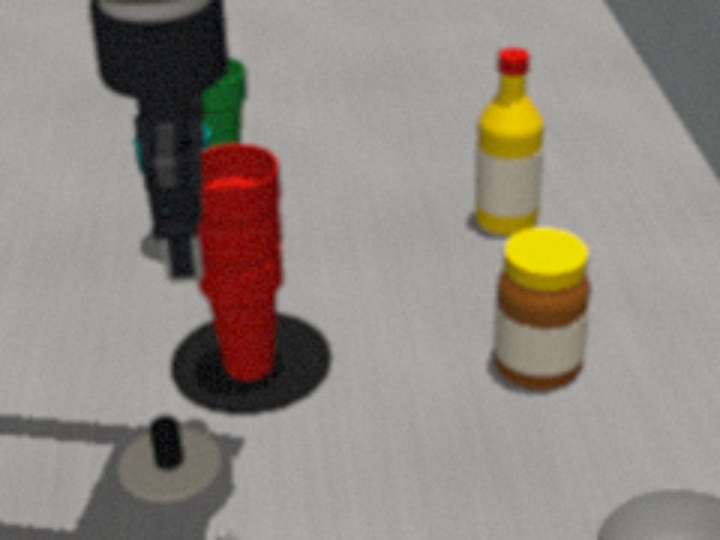

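The stack is straight, seated at spacing 36 (top tumbler about 240,200 in the crop), and the lid's knob is at (166,440). Now I fetch the lid.

```bash
python3 -m handwheel '[[-0.029,0,0.02,0,0,0,0.06],[0,0,0.035,0,0,0,0.06],[0,0,0.035,0,0,0,0.06],[0,0,0.035,0,0,0,0.06],[0,0,0.025,0,0,0,0.06],[0,0,0.014,0,0,0,0.06],[0,0,0,0,0,0,0.06],[0,0,0,0,0,0,0.06]]' 40
python3 -m handwheel '[[0,0,0,0,0,0,0.01],[0,0,0,0,0,0,0.01],[0,0,0,0,0,0,0.01],[0,0,0,0,0,0,0.01],[0,0,0,0,0,0,0.01],[0,0,0,0,0,0,0.01],[0,0,0,0,0,0,0.01]]'
```

```text
time: 19.35
tool_pos: [429.0, -69.1, 47.1]
tcp_rot: [180.0, -0.0, 0.1]
ft_force: [-0.2, -0.2, 1.1]
finger_gap: 60.1
grip_force: 0.0
time: 19.93
tool_pos: [429.6, -69.7, 47.8]
tcp_rot: [180.0, -0.2, 0.1]
ft_force: [-1.5, 1.0, 6.0]
finger_gap: 20.6
grip_force: 38.8
```

```bash
python3 -m handwheel '[[0,0,-0.02,0,0,0,0.01],[0,0,-0.04,0,0,0,0.01],[0,0,-0.04,0,0,0,0.01],[0,0,-0.04,0,0,0,0.01],[0,0,-0.04,0,0,0,0.01],[0,0,-0.04,0,0,0,0.01],[0,0,0,0,0,0,0.01],[0,0,0,0,0,0,0.01]]'
python3 -m handwheel '[[0.015,-0.029,0,0,0,0,0.01],[0.015,-0.029,0,0,0,0,0.01],[0.015,-0.029,0,0,0,0,0.01],[0.015,-0.028,0,0,0,0,0.01],[0,0,0,0,0,0,0.01],[0,0,0,0,0,0,0.01],[0,0,0,0,0,0,0.01]]'
python3 - <<'E'
from w import *
im,d=r.snapshot('side');W=cloud('side',d);np.save('s7.npy',W)
l=reds(0,im,W,435,535,-10,100,154,195);print(len(l),fit_up(l,[485,46],76.))
sub=im[60:270,120:400];cv2.imwrite('pics/s7.png',cv2.resize(sub,(800,600)))
E
```

```text
time: 20.6
tool_pos: [429.8, -69.9, 269.9]
tcp_rot: [179.9, -0.4, 0.1]
ft_force: [-0.2, 0.1, -1.6]
finger_gap: 20.7
grip_force: 39.4
time: 21.18
tool_pos: [487.1, 45.6, 264.5]
tcp_rot: [180.0, 0.1, 0.1]
ft_force: [-0.5, -0.1, -1.0]
finger_gap: 20.5
grip_force: 39.5
[487.1  45.6 264.5] tool xyz:
 [[ 1.     0.002 -0.003]
 [ 0.002 -1.     0.   ]
 [-0.003 -0.    -1.   ]]
649 (array([486.4,  46.2]), 0.56)
```

View pics/s7.png

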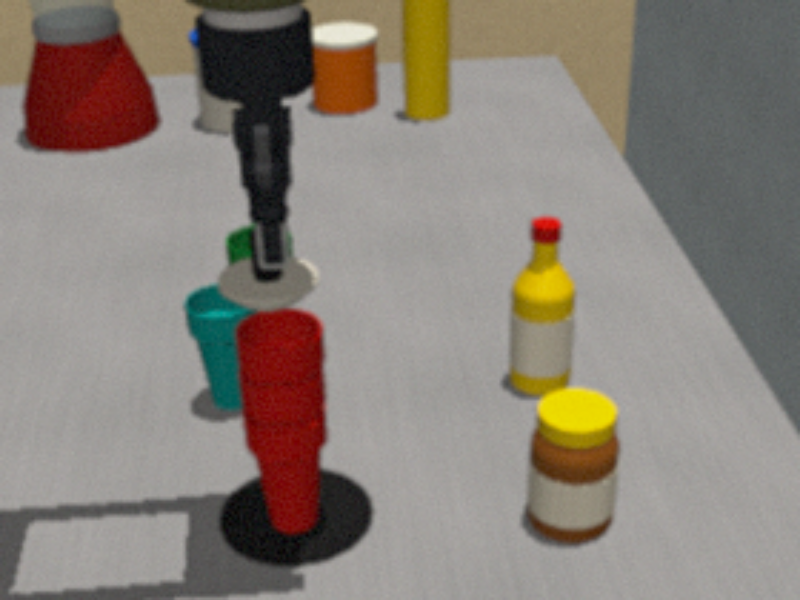

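The lid is held level, disc centre near (268,283) in the crop, a bit left of the tumbler's mouth (281,330). I measure the offset.

```bash
python3 - <<'E'
from w import *
im,d=r.snapshot('side');W=cloud('side',d)
m=(im.min(-1)>85)&(W[...,2]>205)&(W[...,2]<250)&(abs(W[...,0]-485)<55)&(abs(W[...,1]-46)<55)
q=W[m];print(len(q),np.median(q,0),q.min(0),q.max(0))
K,D,R3,t=cal('side')
# predicted vs observed silhouette: fit centre via projected disc outline extremes (x) 
v,u=np.nonzero(m);print('u',u.min(),u.max(),'v',v.min(),v.max())
rv=cv2.Rodrigues(R3)[0]
a=np.linspace(0,2*np.pi,200)
obs=cv2.convexHull(np.c_[u,v].astype(np.int32)).reshape(-1,2).astype(float)
def proj(c):
    P=np.vstack([np.c_[c[0]+37*np.cos(a),c[1]+37*np.sin(a),np.full(200,c[2]+h)] for h in(0,4)])
    return cv2.projectPoints(P,rv,t,K,D)[0].reshape(-1,2)
def res(c):
    h=cv2.convexHull(proj(c).astype(np.float32))
    return [cv2.pointPolygonTest(h,(float(x),float(y)),True) for x,y in obs]
s=least_squares(res,[483,46,227],loss='soft_l1',f_scale=1,diff_step=1e-3);print(s.x,np.round(s.fun,1))
E
```

```text
[487.2  45.2 264.8] tool xyz:
 [[ 1.     0.001 -0.002]
 [ 0.001 -1.     0.   ]
 [-0.002 -0.    -1.   ]]
426 [483.58333855  31.33046034 230.74157046] [446.38096748   7.38081842 216.97598768] [518.96068764  74.31726614 249.54976664]
u 196 231 v 150 167
[482.52099952  56.23604966 220.29663669] [ 0.2  0.4 -0.7 -0.8 -0.3  0.7  0.5 -0.2 -0.1 -0.5 -0.1  0.5 -0.3 -0.2
 -0.1  0.2]
```

```bash
python3 -m handwheel '[[0.0035,-0.001,0.01,0,0,0,0.01],[0,0,0.01,0,0,0,0.01],[0,0,0,0,0,0,0.01],[0,0,0,0,0,0,0.01]]'
python3 - <<'E'
from w import *
im,d=r.snapshot('side');W=cloud('side',d)
m=(im.min(-1)>85)&(W[...,2]>195)&(W[...,2]<230)&(abs(W[...,0]-485)<55)&(abs(W[...,1]-46)<55)
q=W[m];print(np.percentile(q,[1,99],axis=0).round(1),((q[:,0].min()+q[:,0].max())/2,(q[:,1].min()+q[:,1].max())/2))
l=reds(0,im,W,435,535,-10,100,154,195);print(len(l),fit_up(l,[485,46],76.))
E
```

```text
time: 21.62
tool_pos: [490.6, 46.3, 244.4]
tcp_rot: [-180.0, 0.2, 0.0]
ft_force: [0.2, 1.2, -0.1]
finger_gap: 20.5
grip_force: 39.5
[490.6  46.3 244.4] tool xyz:
 [[ 1.     0.    -0.003]
 [ 0.    -1.    -0.   ]
 [-0.003  0.    -1.   ]]
[[452.2   9.6 198.6]
 [519.5  73.4 227.6]] (np.float64(485.14069279758166), np.float64(42.927685006643685))
479 (array([486. ,  46.3]), 0.59)
```

```bash
python3 -m handwheel '[[0,0,0.008,0,0,0,0.01],[0,0,0.006,0,0,0,0.01],[0,0,0.002,0,0,0,0.01],[0,0,0,0,0,0,0.01]]'
python3 -m handwheel '[[0,0,0.002,0,0,0,0.01],[0,0,0.001,0,0,0,0.01],[0,0,0,0,0,0,0.01]]'
```

```text
time: 22.0
tool_pos: [490.9, 46.7, 228.8]
tcp_rot: [-180.0, 0.1, 0.1]
ft_force: [-0.8, -0.1, -0.2]
finger_gap: 20.4
grip_force: 39.5
time: 22.25
tool_pos: [491.4, 46.8, 226.8]
tcp_rot: [-180.0, 0.0, 0.1]
ft_force: [0.5, 0.1, -0.2]
finger_gap: 20.6
grip_force: 39.5
```

```bash
python3 -m handwheel '[[0,0,0.0015,0,0,0,0.01],[0,0,0.001,0,0,0,0.01],[0,0,0,0,0,0,0.01]]'
python3 -m handwheel '[[0,0,0.001,0,0,0,0.01],[0,0,0,0,0,0,0.01]]'
```

```text
time: 22.5
tool_pos: [491.4, 46.7, 224.2]
tcp_rot: [-180.0, 0.0, 0.1]
ft_force: [0.8, 0.7, -0.3]
finger_gap: 20.3
grip_force: 39.5
time: 22.67
tool_pos: [491.7, 46.7, 223.8]
tcp_rot: [180.0, -0.0, 0.1]
ft_force: [-0.5, -0.5, 1.6]
finger_gap: 20.2
grip_force: 39.7
```

Contact at the expected height, so I release, retreat and check.

```bash
python3 -m handwheel '[[0,0,0.0005,0,0,0,0.05],[0,0,0,0,0,0,0.05],[0,0,0,0,0,0,0.05],[0,0,0,0,0,0,0.05],[0,0,-0.02,0,0,0,0.06],[0,0,-0.03,0,0,0,0.06],[0,0,-0.03,0,0,0,0.06],[0,0,-0.03,0,0,0,0.06]]'
python3 -m handwheel '[[-0.01,0.035,0,0,0,0,0.06],[-0.01,0.035,0,0,0,0,0.06],[-0.01,0.035,0,0,0,0,0.06],[-0.01,0.035,0,0,0,0,0.06],[-0.01,0.035,0,0,0,0,0.06],[0,0,0,0,0,0,0.06],[0,0,0,0,0,0,0.06],[0,0,0,0,0,0,0.06]]'
python3 - <<'E'
from w import *
im,d=r.snapshot('side');W=cloud('side',d)
for z0,z1,b in((10,112,4),(118,149,40),(154,184,76)):
    l=reds(0,im,W,435,535,-10,100,z0,z1);print(len(l),fit_up(l,[485,46],float(b)))
cv2.imwrite('pics/s8.png',cv2.resize(im[80:270,140:380],None,fx=3,fy=3))
im,d=r.snapshot('top');W=cloud('top',d)
m=(im.min(-1)>100)&(W[...,2]>180)&(W[...,2]<205)&(abs(W[...,0]-485)<55)&(abs(W[...,1]-46)<55)
q=W[m];print('lid',len(q),np.median(q[:,2]),(q.min(0)+q.max(0))/2, np.linalg.lstsq(np.c_[q[:,:2]-q[:,:2].mean(0),np.ones(len(q))],q[:,2],rcond=None)[0])
E
```

```text
time: 23.33
tool_pos: [491.0, 46.7, 333.8]
tcp_rot: [-180.0, 0.1, 0.1]
ft_force: [1.6, -0.7, 0.0]
finger_gap: 59.6
grip_force: 0.0
time: 24.0
tool_pos: [441.7, -128.2, 332.9]
tcp_rot: [-180.0, -0.0, 0.0]
ft_force: [0.5, 0.9, -0.4]
finger_gap: 59.9
grip_force: 0.0
[ 441.7 -128.2  332.9] tool xyz:
 [[ 1.     0.     0.   ]
 [ 0.    -1.    -0.001]
 [ 0.     0.001 -1.   ]]
677 (array([484.3,  46.5]), 0.63)
324 (array([486. ,  47.8]), 0.56)
272 (array([486. ,  46.8]), 0.54)
lid 700 191.1312840140638 [483.66045332  47.77171333 191.09937171] [ 1.21196854e-02 -2.43692575e-06  1.91010894e+02]
```

View pics/s8.png

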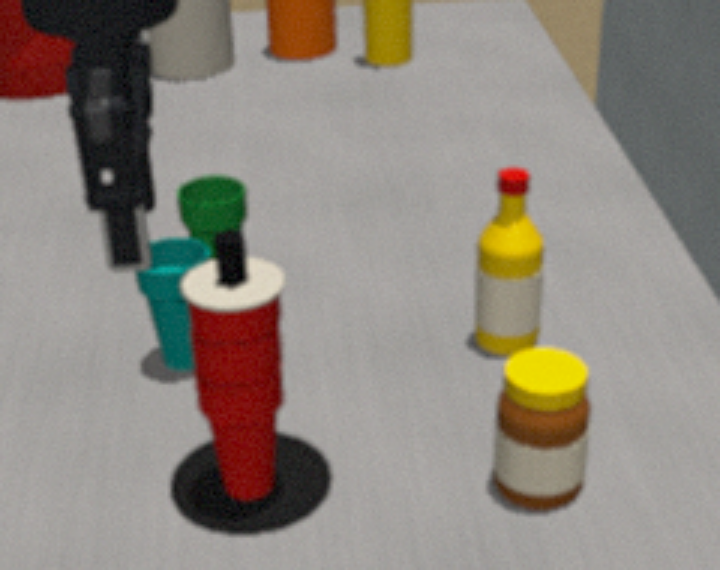

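The lid is level at z 191, centred on the stack (disc about 233,285 in the crop), and the hand is clear.

```bash
python3 -c "
from bench import r
print(r.hand_in())"
```

```text
the job is handed in; nothing more can be done
None
```

The three red tumblers are nested on the mat with the lid level on top; I handed the job in at about 24 s of the 72 s allowed. My last measurements put everything within the limits and the hand clear of the stack, but hand-in returned no verdict.

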